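Loosen the window ring of a sample cell by two turns

ROBOT

A 6-joint arm with a two-finger parallel gripper is mounted at the origin on a cart in front of the work surface, level with it; the furniture and walls round the work are solid. World frame = base frame: x ahead of the robot, y to its left, z up, the work surface at z = 0. Lengths are in mm, angles in rad, forces in N, time in s.
With the tool pointing down it reaches from about 275 to 1000 mm from the base axis. Payload 8.4 kg.
Tool frame: the origin (TCP) lies on the mounting face of the last link; the fingertips stand 173 mm ahead of it and the grasp point (between the pads) lies 155 mm ahead of it; z points along the fingers, y is the line along which they close (so a half turn about z gives the same grasp; the last joint's range is limited). The gripper opens to 85 mm and grips with 20 to 120 N. Pads are 22 mm wide; open, the fingers measure 114 mm over their backs; the gripper's body (76 mm by 85 mm) begins 54 mm behind the grasp point. The pads swing forward as they close: fully open they stand 13 mm farther back than shut.
Start: joints at [-1.274, 0.353, 1.633, -0, 1.155, -0.002], TCP at [183.982, -597.311, 404.681] pointing down, gripper open.
Joint ranges: [-2.63, 2.63], [-0.92, 2.1], [0.06, 2.66], [-1.3, 4.44], [0, 2.69], [-3.02, 3.02]. Speed limits (rad/s): [2.22, 2.22, 2.79, 3.14, 3.14, 3.14].

INTERFACE

Orientations are given as [roll, pitch, yaw] about the fixed x, y, z axes, in that order (R = Rz(yaw) Ry(pitch) Rx(roll)).
In Python, from rig import r gives the robot as it stands.
- The arm moves only by the tool apply_moves, never from a script. Its argument "deltas" is a list of rows, each an object with "claw": the gripper command: -1 is fully open, 1 is shut, values between are in proportion; "delta_pos": the shift along the tool's x, y, z in cm, a list of three; "yaw": the turn about the tool's z in rad. In form: [{"claw": claw, "delta_pos": [tx, ty, tz], "yaw": yaw}, ...]. A call has 1 to 8 rows; each row shifts and turns the commanded pose from where the row before left it, along the tool's axes as they then stand; what a row does not reach is not made up. A row lasts 1/8 s, in which the tool goes at most 62.5 mm and 10.7 degrees, less where a joint would pass 70% of its speed; a pose out of reach is approached as far as the arm can. A call with a gripper value outside its range is refused whole. The fingers move at their own pace and stop on an object; "grip_force" is the grip in N (left out, the last holds). Time passes only in rows, so rows that do not move let the fingers close. It gives the time, the measured TCP pose, the force, the opening and the grip force at its end, in the units of the state.
- r.sense(): the state, without advancing time (a new reading comes with each control period).
- r.grab_frame(name): name is "side" or "top"; returns a dict with "img" (480x640x3 uint8, blue, green, red), "z_map" (480x640 float32, mm along the optical axis (not along the pixel's ray), 0 where there is no reading), "fx", "fy", "cx", "cy" (pixels), "eye" and "rotation" of the camera in the world. Camera axes: x right, y up, looking along -z (the intrinsics and any distortion apply to the point x, -y, -z); pixel columns grow to the right and rows downward; lengths in mm; the calibration is good to about 2 mm. A picture is of the moment at which its call begins.
- r.sign_off(): hands the job in; it is judged then, once.
The state is a dict: "clock": time; "qpos": joint angles; "qvel": joint speeds; "joint_efforts": joint torques, N m; "eef_pos": TCP position; "tcp_rot": TCP orientation; "contact_force": force on the tool from outside, world axes, zero at the start; "wrist_torque": the same for the moment, N m; "opening": opening from 0.0 (shut) to 1.0 (fully open); "grasp_force": force on a finger pad.
Only numpy, scipy, OpenCV 4.12 (cv2) and the standard library are available. Lean on these libraries where they do the work, as an engineer would, in place of code of your own. Each camera call takes 0.05 s, during which the arm holds its last target. There are 200 camera calls.

TASK

Two sample cells are bolted to the bench, each with a knurled window ring on top. With a fingertip against the rim, gently roll the wider ring round anticlockwise (seen from above) by two full turns, so that its raised mark is back over the pointer on the flange, and then take the finger away. Leave the narrower ring tight, and do not grip, lift or shift anything: the cap, the cup and the weight standing nearby stay where they are.

Things in the scene. Friction and masses are not known exactly. Their poses are not given: they have to be found in the camera images.
- wide_cell_rim (a point): middle of the wider ring's knurled rim, on its vertical axis, 60 mm above the bench. Steel, 100 mm in diameter over the knurl (36 upright ribs 1.5 mm proud); the rim reaches from 50 to 70 mm above the bench; a glass pane fills it 3 mm below its top. The barrel under it is narrower (80 mm). Nothing stands beside the rim above 16 mm: a finger can go all round.
- wide_cell_pointer (a point): top of the fixed dark pointer bar (14x6 mm) on the front of the wider cell's aluminium flange, 60 mm from the ring's axis, 15 mm above the bench. The flange is 136 mm square, 12 mm thick, screw heads to 16 mm, all fixed to the bench.
- wide_cell_ring (a joint): turn of the wider ring in rad, 0 when tight (as it starts; a stop), growing anticlockwise seen from above, up to 4 turns. The raised dark mark on its top (10x6 mm, 43 mm from the axis, 2 mm high) is over the pointer at 0 and at every full turn. About 1 N along the rim turns it and it stays where it is left; its height hardly changes.
- narrow_cell_rim (a point): the same for the narrower ring: 68 mm in diameter over the knurl, rim 50 to 70 mm above the bench, on its own barrel and a flange 100 mm square; must stay tight
- narrow_cell_ring (a joint): turn of the narrower ring in rad, 0 when tight, as it starts; growing anticlockwise
- spare_cap: loose white screw cap lying on the bench, 65 mm in diameter, 16 mm high, origin at the centre of its underside; a bystander
- sample_cup: loose metal cup, 52 mm in diameter, 37 mm high, origin at the centre of its underside; a bystander
- check_weight: loose brass 200 g weight with a knob, 30 mm in diameter, 51 mm high, origin at the centre of its underside; a bystander

How it is judged:
By the outcome, as a careful person would: the job done as asked, in the order asked, and still so for the second after the job is handed in, with the robot touching nothing.
It also fails if it takes over 67 s, if anything falls off the work surface, if the arm or the gripper's body presses on something with over 40 N, if the wrist force passes 120 N, or if a joint passes its speed limit or range.

## Working session

There is one attempt and no reset: what is moved stays moved. The work goes in short steps, Python scripts to look and compute and a tool call to move; the robot and the scene stay as the last step left them, time stands still between calls to the robot, and variables do not carry over. Pictures are saved under pics/ and viewed, at most 10 in all, crops included, and the job is handed in when it is done.

Besides the shell and the picture viewer there is one more tool, called by a JSON object that holds its "method" and its "body". apply_moves: Moves the arm, as the interface text tells. Its arguments: {"type":"object","properties":{"deltas":{"type":"array"},"grip_force":{"type":"number"}},"required":["deltas"]}

```bash
mkdir -p pics; ls
python3 - <<'E'
from rig import r
import cv2,numpy as np
s=r.sense(); print(s)
for n in("top","side"):
    f=r.grab_frame(n); cv2.imwrite(f"pics/{n}0.png",f["img"]); np.savez(f"{n}0.npz",**f)
    print({k:v for k,v in f.items() if k not in("img","z_map")})
E
```

```text
pics
{'clock': 0.0, 'qpos': array([-1.27442332e+00,  3.53671478e-01,  1.63413731e+00,  2.47141138e-05,
        1.15519539e+00, -2.43448751e-03]), 'qvel': array([-0.00160464, -0.00073158,  0.00262406,  0.00040075, -0.00023908,
       -0.00183809]), 'joint_efforts': array([ 6.16715661e-04, -6.05255270e+01, -3.42067015e+01,  4.90270054e-05,
        9.37916804e-03,  1.66068895e-05]), 'eef_pos': array([ 183.90291758, -597.08730682,  403.94557846]), 'tcp_rot': array([-3.14018119e+00, -2.60324489e-05,  2.98797480e-01]), 'contact_force': array([-0.8193945 , -0.80100196,  0.20854952]), 'wrist_torque': array([0.02366749, 0.01755666, 0.00129966]), 'grasp_force': 0.0, 'opening': 1.0011093702495093}
{'fx': 589.5107005277755, 'fy': 589.5107005277755, 'cx': 319.35796528429233, 'cy': 242.73372005604676, 'eye': array([ 494.94700359, -131.14246811,  929.21533522]), 'rotation': array([ 0.03805528, -0.0156649 , -1.54478681])}
{'fx': 433.1499084252481, 'fy': 433.1499084252481, 'cx': 317.53222409379083, 'cy': 234.52506806735596, 'eye': array([ 287.02664697, -683.19220748,  625.10430754]), 'rotation': array([ 0.81767083, -0.00427199, -0.42621711])}
```

View pics/top0.png

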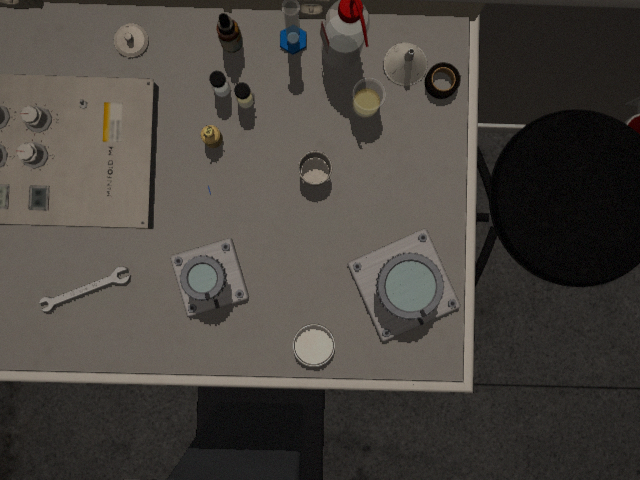

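View pics/side0.png

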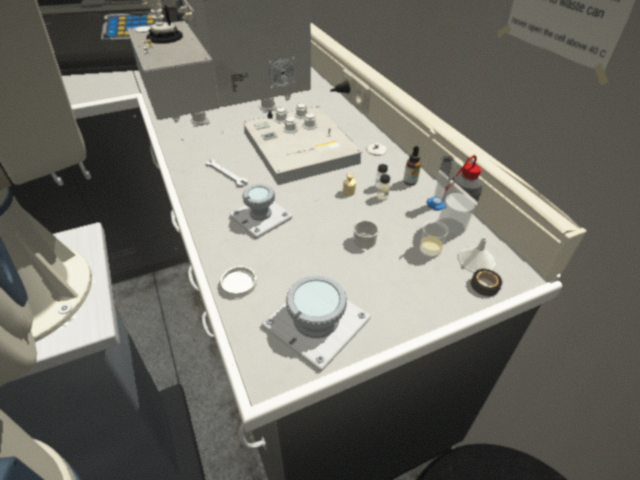

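The top view shows the wide ring at about (410,287) with its mark and pointer near (420,318). The narrow ring is at (203,279), the cap at (314,346), the cup at (315,169) and the weight at (211,135). The wall and bottles are far from the wide cell.

```bash
cat > h.py <<'E'
import numpy as np,cv2
from scipy.spatial.transform import Rotation as R
def Rm(f): return R.from_euler("xyz",f["rotation"]).as_matrix()
def cloud(f):
    v,u=np.mgrid[:480,:640]; z=f["z_map"]
    p=np.stack([(u-f["cx"])/f["fx"]*z,-(v-f["cy"])/f["fy"]*z,-z],-1)
    return p@Rm(f).T+f["eye"]
def px(f,u,v,h):
    d=Rm(f)@np.array([(u-f["cx"])/f["fx"],-(v-f["cy"])/f["fy"],-1]); e=np.array(f["eye"])
    return e+d*(h-e[2])/d[2]
def proj(f,P):
    c=Rm(f).T@(np.array(P)-f["eye"]); return f["cx"]-f["fx"]*c[0]/c[2],f["cy"]+f["fy"]*c[1]/c[2]
E
python3 - <<'E'
from h import *
f=dict(np.load("top0.npz")); C=cloud(f)
for n,(u,v,w) in dict(wide=(410,287,45),narrow=(203,279,32)).items():
    P=C[v-w:v+w,u-w:u+w].reshape(-1,3); m=(P[:,2]>60)&(P[:,2]<80); q=P[m]
    print(n,m.sum(),np.median(q[:,2]),cv2.minEnclosingCircle(q[:,:2].astype(np.float32)),q[:,:2].mean(0))
    print(px(f,u,v,67))
for n,(u,v,h) in dict(cap=(314,346,16),cup=(315,169,37),wt=(211,135,51)).items(): print(n,px(f,u,v,h))
cv2.imwrite("pics/c1.png",cv2.resize(f["img"][220:350,340:470],None,fx=4.6,fy=4.6,interpolation=cv2.INTER_CUBIC))
E
```

```text
wide 3519 68.3719735333924 ((468.83856201171875, -278.0426940917969), 49.982086181640625) [ 469.03873201 -277.6498977 ]
[ 466.85308855 -278.07212457   67.        ]
narrow 1625 68.63303233158922 ((472.95123291015625, 25.240097045898438), 34.01668167114258) [473.03085421  24.60172872]
[470.79049455  24.20276246  67.        ]
cap [ 370.77726706 -140.42953047   16.        ]
cup [ 641.35071886 -134.68087904   37.        ]
wt [685.76889416  22.35652116  51.        ]
```

View pics/c1.png

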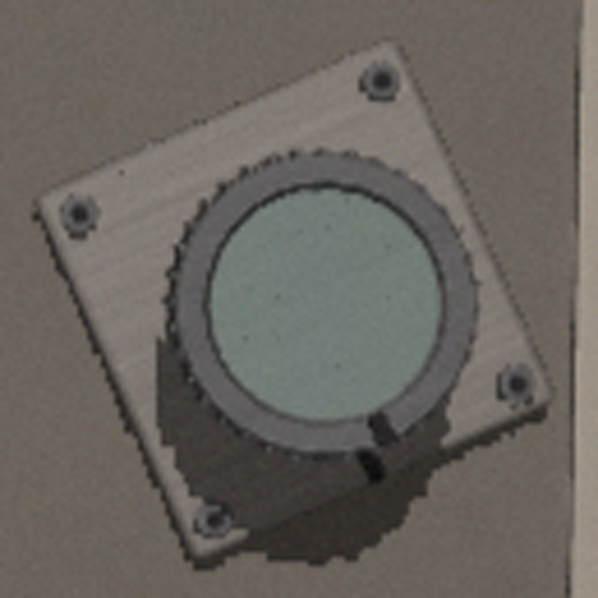

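The ring centre is (469,-278) with a fitted radius of 50.0 and top at about 68–70, so it matches the given size. The mark is at crop (382,428) and the pointer at (372,465). Next I shut the gripper, square the yaw and move in beside the ring on its −y side.

{"method": "apply_moves", "body": {"deltas": [{"claw": 1, "delta_pos": [0, 0, 0], "yaw": 0.15}, {"claw": 1, "delta_pos": [0, 0, 0], "yaw": 0.149}, {"claw": 1, "delta_pos": [4, -3.2, 1.2], "yaw": 0}, {"claw": 1, "delta_pos": [4, -3.2, 1.2], "yaw": 0}, {"claw": 1, "delta_pos": [4, -3.2, 1.2], "yaw": 0}, {"claw": 1, "delta_pos": [4, -3.2, 1.2], "yaw": 0}, {"claw": 1, "delta_pos": [4, -3.2, 1.2], "yaw": 0}, {"claw": 1, "delta_pos": [0, 0, 0], "yaw": 0}], "grip_force": 20}}

```text
clock: 1.1
eef_pos: [386.0, -435.0, 343.4]
tcp_rot: [-3.139, 0.001, 0.003]
contact_force: [-0.4, 0.5, -0.2]
opening: -0.0
grasp_force: 0.0
```

{"method": "apply_moves", "body": {"deltas": [{"claw": 1, "delta_pos": [1.8, -2.5, 0], "yaw": 0}, {"claw": 1, "delta_pos": [1.8, -2.5, 0], "yaw": 0}, {"claw": 1, "delta_pos": [1.8, -2.5, 2], "yaw": 0}, {"claw": 1, "delta_pos": [0, 0, 3], "yaw": 0}, {"claw": 1, "delta_pos": [0, 0, 3], "yaw": 0}, {"claw": 1, "delta_pos": [0, 0, 3], "yaw": 0}, {"claw": 1, "delta_pos": [0, 0, 0], "yaw": 0}]}}

```text
clock: 1.98
eef_pos: [436.8, -362.2, 232.8]
tcp_rot: [-3.139, 0.004, -0.001]
contact_force: [-0.2, -0.2, 0.3]
opening: 0.003
grasp_force: 0.0
```

```bash
cat >> h.py <<'E'
def look(tag,names=("top",)):
    from rig import r
    for n in names:
        f=r.grab_frame(n); np.savez(f"{tag}{n}.npz",**f)
        u,v=proj(f,(469,-278,80)); u,v=int(u),int(v); w=65 if n=="top" else 75
        cv2.imwrite(f"pics/{tag}{n}.png",cv2.resize(f["img"][max(v-w,0):v+w,u-w:u+w],(600,600),interpolation=cv2.INTER_CUBIC)); print(n,u-w,v-w,600/(2*w))
E
python3 - <<'E'
from h import *
look("a",("top","side"))
f=dict(np.load("aside.npz")); C=cloud(f).reshape(-1,3)
t=np.array([440,-360])
m=(np.abs(C[:,:2]-t).max(1)<35)&(C[:,2]>45)&(C[:,2]<110)
q=C[m]; print("side",q.min(0),q.max(0))
m=q[:,2]<85; print(np.percentile(q[m],[2,98],axis=0))
f=dict(np.load("atop.npz")); C=cloud(f).reshape(-1,3)
m=(np.abs(C[:,:2]-t).max(1)<35)&(C[:,2]>45)&(C[:,2]<110)
q=C[m]; print("top",q.min(0),q.max(0)) if len(q) else 0
E
cd pics; python3 -c "
import cv2,numpy as np
cv2.imwrite('a2.png',cv2.resize(np.hstack([cv2.imread('atop.png'),cv2.imread('aside.png')]),(800,400)))"
```

```text
top 346 220 4.615384615384615
side 239 217 4.0
side [ 423.43041833 -392.61934163   60.15020549] [ 437.66494766 -333.08366841  109.68998086]
[[ 425.86688119 -377.97162321   62.96180638]
 [ 435.23139734 -358.73128794   83.56626079]]
top [ 441.41791277 -356.96193141   62.10877488] [ 473.83968847 -325.00124311  109.70081613]
```

View pics/a2.png

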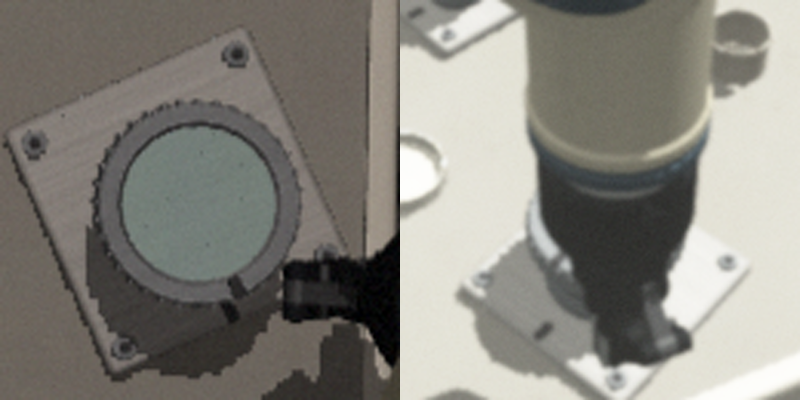

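The fingertip is at z≈60, about 22 by 30 mm in section, as expected. It stands at the lower right of the ring, clear of it, and the mark is visible at combined-crop (237,287). I'll lower it 5 mm and ease in until it touches.

{"method": "apply_moves", "body": {"deltas": [{"claw": 1, "delta_pos": [1.0, -0.8, 0.3], "yaw": 0}, {"claw": 1, "delta_pos": [1.0, -0.6, 0.2], "yaw": 0}, {"claw": 1, "delta_pos": [0, -0.3, 0], "yaw": 0}, {"claw": 1, "delta_pos": [0, -0.1, 0], "yaw": 0}, {"claw": 1, "delta_pos": [0, -0.1, 0], "yaw": 0}, {"claw": 1, "delta_pos": [0, 0, 0], "yaw": 0}]}}

```text
clock: 2.82
eef_pos: [457.9, -343.4, 229.7]
tcp_rot: [-3.142, 0.0, -0.0]
contact_force: [0.0, 0.1, 0.1]
opening: -0.001
grasp_force: 0.0
```

{"method": "apply_moves", "body": {"deltas": [{"claw": 1, "delta_pos": [0, -0.1, 0], "yaw": 0}, {"claw": 1, "delta_pos": [0, -0.1, 0], "yaw": 0}]}}

```text
clock: 3.08
eef_pos: [458.0, -341.4, 229.7]
tcp_rot: [-3.142, 0.0, -0.0]
contact_force: [-1.0, 0.7, 0.4]
opening: -0.005
grasp_force: 0.0
```

{"method": "apply_moves", "body": {"deltas": [{"claw": 1, "delta_pos": [0, -0.1, 0], "yaw": 0}, {"claw": 1, "delta_pos": [0, -0.1, 0], "yaw": 0}]}}

```text
clock: 3.32
eef_pos: [458.0, -339.3, 229.7]
tcp_rot: [3.142, 0.0, -0.0]
contact_force: [-0.0, -1.0, 0.2]
opening: 0.004
grasp_force: 0.3
```

{"method": "apply_moves", "body": {"deltas": [{"claw": 1, "delta_pos": [0, -0.1, 0], "yaw": 0}, {"claw": 1, "delta_pos": [0, -0.1, 0], "yaw": 0}]}}

```text
clock: 3.58
eef_pos: [458.2, -337.9, 229.8]
tcp_rot: [3.14, -0.001, 0.0]
contact_force: [-2.0, -7.1, -2.0]
opening: 0.002
grasp_force: 3.1
```

Contact is at y≈−339, about 7 N for 1.5–2 mm of press. Now I plan the path: the ring circle offset by the finger's outline.

```bash
cat > plan.py <<'E'
# dense path offset of ring by finger rectangle; prints rows (tool cm) from command point p, n rows, step ds
import numpy as np
def path(c=(469,-278),hx=11,hy=11.5,R=48.5):
    P=[]
    for k,(sx,sy) in enumerate([(1,-1),(1,1),(-1,1),(-1,-1)]):
        t=np.radians(np.linspace(-90,0,200)+90*k)
        P.append(np.c_[c[0]+R*np.cos(t)+sx*hx,c[1]+R*np.sin(t)+sy*hy])
    P=np.vstack(P); P=np.vstack([P,P[:1]])
    s=np.r_[0,np.cumsum(np.hypot(*np.diff(P,axis=0).T))]
    return P,s
def plan(p,n=8,ds=9,**k):
    P,s=path(**k); L=s[-1]; g=np.linspace(0,L,4000); Q=np.c_[np.interp(g,s,P[:,0]),np.interp(g,s,P[:,1])]
    s0=g[np.hypot(*(Q-p).T).argmin()]; cur=np.array(p,float)
    for i in range(n):
        a=(s0+(i+1)*ds)%L; d=np.array([np.interp(a,g,Q[:,0]),np.interp(a,g,Q[:,1])])-cur
        d=np.round(d/10,2)*10; cur+=d; print([round(d[0]/10,2),round(-d[1]/10,2)],cur.round(1))
    print("L",L,"s0",s0)
E
python3 -c "
from plan import *
plan((458,-337.6),40)"
```

```text
[np.float64(0.9), np.float64(0.04)] [ 467. -338.]
[np.float64(0.9), np.float64(-0.0)] [ 476. -338.]
[np.float64(0.9), np.float64(-0.03)] [ 485.  -337.7]
[np.float64(0.88), np.float64(-0.17)] [ 493.8 -336. ]
[np.float64(0.83), np.float64(-0.33)] [ 502.1 -332.7]
[np.float64(0.76), np.float64(-0.49)] [ 509.7 -327.8]
[np.float64(0.66), np.float64(-0.61)] [ 516.3 -321.7]
[np.float64(0.53), np.float64(-0.73)] [ 521.6 -314.4]
[np.float64(0.39), np.float64(-0.81)] [ 525.5 -306.3]
[np.float64(0.23), np.float64(-0.86)] [ 527.8 -297.7]
[np.float64(0.07), np.float64(-0.9)] [ 528.5 -288.7]
[np.float64(0.0), np.float64(-0.9)] [ 528.5 -279.7]
[np.float64(0.0), np.float64(-0.9)] [ 528.5 -270.7]
[np.float64(-0.02), np.float64(-0.9)] [ 528.3 -261.7]
[np.float64(-0.18), np.float64(-0.88)] [ 526.5 -252.9]
[np.float64(-0.33), np.float64(-0.84)] [ 523.2 -244.5]
[np.float64(-0.48), np.float64(-0.76)] [ 518.4 -236.9]
[np.float64(-0.61), np.float64(-0.66)] [ 512.3 -230.3]
[np.float64(-0.72), np.float64(-0.53)] [ 505.1 -225. ]
[np.float64(-0.81), np.float64(-0.39)] [ 497.  -221.1]
[np.float64(-0.87), np.float
[... 379 characters left out ...]
.5)] [ 427.8 -228.6]
[np.float64(-0.65), np.float64(0.62)] [ 421.3 -234.8]
[np.float64(-0.52), np.float64(0.73)] [ 416.1 -242.1]
[np.float64(-0.38), np.float64(0.82)] [ 412.3 -250.3]
[np.float64(-0.22), np.float64(0.87)] [ 410.1 -259. ]
[np.float64(-0.06), np.float64(0.89)] [ 409.5 -267.9]
[np.float64(-0.0), np.float64(0.9)] [ 409.5 -276.9]
[np.float64(-0.0), np.float64(0.9)] [ 409.5 -285.9]
[np.float64(0.03), np.float64(0.9)] [ 409.8 -294.9]
[np.float64(0.18), np.float64(0.88)] [ 411.6 -303.7]
[np.float64(0.35), np.float64(0.83)] [ 415.1 -312. ]
[np.float64(0.48), np.float64(0.76)] [ 419.9 -319.6]
[np.float64(0.63), np.float64(0.65)] [ 426.2 -326.1]
L 394.73369627590694 s0 372.7217897318891
```

{"method": "apply_moves", "body": {"deltas": [{"claw": 1, "delta_pos": [0.9, 0, 0], "yaw": 0}, {"claw": 1, "delta_pos": [0.9, 0, 0], "yaw": 0}, {"claw": 1, "delta_pos": [0.9, -0.03, 0], "yaw": 0}, {"claw": 1, "delta_pos": [0.88, -0.17, 0], "yaw": 0}, {"claw": 1, "delta_pos": [0.83, -0.33, 0], "yaw": 0}, {"claw": 1, "delta_pos": [0.76, -0.49, 0], "yaw": 0}]}}

```text
clock: 4.32
eef_pos: [510.1, -326.7, 229.6]
tcp_rot: [-3.141, 0.0, -0.0]
contact_force: [-0.7, -2.0, 0.9]
opening: -0.001
grasp_force: 0.6
```

```bash
python3 -c "
from h import *
look('b')"
```

```text
top 346 220 4.615384615384615
```

View pics/btop.png

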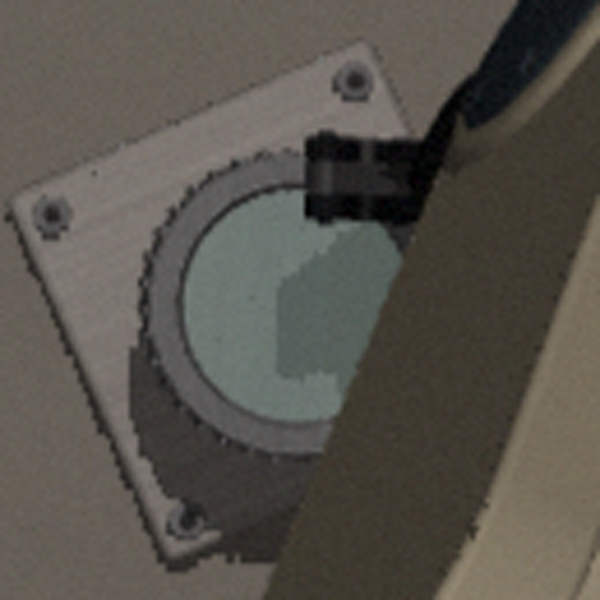

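The finger is at the upper right and the arm hides the lower-right part, including the mark's expected place. I'll carry on, with a mark-angle detector that uses depth to ignore occluded areas.

```bash
cat >> h.py <<'E'
def mark(tag,names=("top","side"),grab=True,c=(469,-278)):
    if grab: look(tag,names)
    for n in names:
        f=dict(np.load(f"{tag}{n}.npz")); C=cloud(f); g=f["img"].astype(float).mean(-1)
        m=(C[...,2]>64)&(C[...,2]<77); d=C[...,:2]-c; rr=np.hypot(*np.moveaxis(d,-1,0)); a=np.degrees(np.arctan2(d[...,1],d[...,0]))
        m&=(rr>40)&(rr<46.5)
        seen=sorted(set((a[m]//15*15).astype(int)))
        ref=np.median(g[m]) if m.any() else 0; k=m&(g<0.55*ref)
        # drop pixels beside occluders: print angle histogram
        h,_=np.histogram(a[k],np.arange(-180,181,10)); print(n,"ref",ref,"dark",{int(-180+10*i):int(x) for i,x in enumerate(h) if x},"med",np.median(a[k]) if k.any() else None)
        print("  unseen",[x for x in range(-180,180,15) if x not in seen])
E
python3 -c "
from h import *
mark('a',grab=False)
for n in ['top0','side0']:
    import shutil; shutil.copy(n+'.npz','z'+n[:-1]+'.npz')
mark('z',grab=False)
mark('b',('top',),False)
f=dict(np.load('top0.npz'))
for u,v,h in((423,313,72),(420.9,321,15)):
    d=px(f,u,v,h)[:2]-(469,-278); print(np.hypot(*d),np.degrees(np.arctan2(d[1],d[0])))"
```

```text
top ref 96.0 dark {-160: 19} med -155.02792462560612
  unseen []
side ref 183.33333333333334 dark {-160: 4} med -153.0495133759252
  unseen [-135, -120, -105, -90, -75, -60, -45, -30, -15, 0, 15, 30, 45, 60, 75, 90, 105]
top ref 95.0 dark {-160: 20} med -154.86018713212974
  unseen []
side ref 194.33333333333334 dark {-160: 5} med -153.84833476880343
  unseen []
top ref 91.33333333333333 dark {-60: 7} med -54.425327053736545
  unseen [-165, -150, -135, -120, -105, -90, -75, -45, -30]
43.509387081185096 -154.24353583359536
62.072171059834744 -154.31111594826152
```

{"method": "apply_moves", "body": {"deltas": [{"claw": 1, "delta_pos": [0.66, -0.61, 0], "yaw": 0}, {"claw": 1, "delta_pos": [0.53, -0.73, 0], "yaw": 0}, {"claw": 1, "delta_pos": [0.39, -0.81, 0], "yaw": 0}, {"claw": 1, "delta_pos": [0.23, -0.86, 0], "yaw": 0}, {"claw": 1, "delta_pos": [0.07, -0.9, 0], "yaw": 0}, {"claw": 1, "delta_pos": [0, -0.9, 0], "yaw": 0}, {"claw": 1, "delta_pos": [0, -0.9, 0], "yaw": 0}, {"claw": 1, "delta_pos": [-0.02, -0.9, 0], "yaw": 0}]}}

```text
clock: 5.38
eef_pos: [529.0, -260.5, 229.9]
tcp_rot: [3.141, -0.002, -0.0]
contact_force: [0.7, -1.0, 0.2]
opening: 0.0
grasp_force: 0.6
```

```bash
python3 -c "
from h import *
mark('c')"
```

```text
top 346 220 4.615384615384615
side 239 217 4.0
top ref 45.0 dark {} med None
  unseen [-60, -45, -30, -15, 0, 15, 30, 45, 60, 75, 90, 105, 120]
side ref 123.66666666666667 dark {} med None
  unseen []
```

```bash
cd pics; python3 -c "
import cv2,numpy as np
cv2.imwrite('c2.png',cv2.resize(np.hstack([cv2.imread('ctop.png'),cv2.imread('cside.png')]),(800,400)))"
```

```text
(no output)
```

View pics/c2.png

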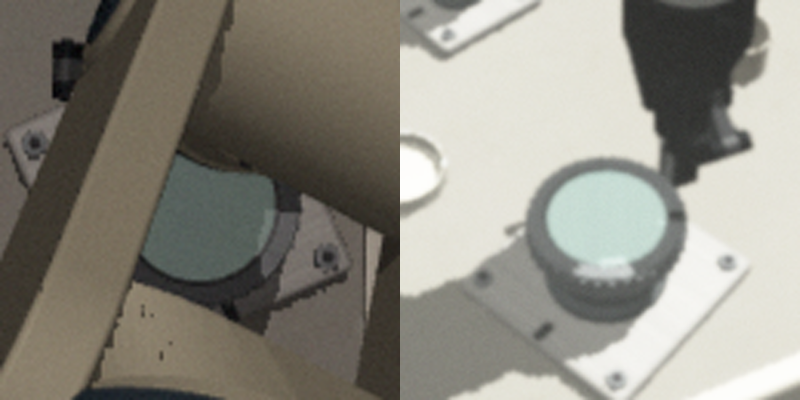

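The mark now shows at the right of the ring: (286,211) in the top half and (677,216) in the side half. So the ring has turned about 65° and the finger slipped for part of the way because the press was too light. I'll press in further and read the force.

{"method": "apply_moves", "body": {"deltas": [{"claw": 1, "delta_pos": [-0.1, 0, 0], "yaw": 0}, {"claw": 1, "delta_pos": [-0.1, 0, 0], "yaw": 0}]}}

```text
clock: 5.72
eef_pos: [527.9, -260.8, 230.2]
tcp_rot: [3.141, -0.005, -0.001]
contact_force: [12.7, 5.3, -5.1]
opening: -0.001
grasp_force: 6.7
```

```bash
python3 -c "
from h import *
f=dict(np.load('ctop.npz')); d=px(f,439,288.6,72)[:2]-(469,-278); print(np.hypot(*d),np.degrees(np.arctan2(d[1],d[0])))
f=dict(np.load('cside.npz')); d=px(f,239+277/400*150,217+216/400*150,72)[:2]-(469,-278); print(np.hypot(*d),np.degrees(np.arctan2(d[1],d[0])))
"
```

```text
41.699803839033166 -94.44454698461665
45.2884368853851 -29.33710356403373
```

The two views disagree. The side view gives radius 45 and −29°, which fits a ring carried nearly without slip (about 125°). The edge in the top view was only a shadow boundary. I'll continue with slightly more press than before.

{"method": "apply_moves", "body": {"deltas": [{"claw": 1, "delta_pos": [-0.06, -0.88, 0], "yaw": 0}, {"claw": 1, "delta_pos": [-0.28, -0.84, 0], "yaw": 0}, {"claw": 1, "delta_pos": [-0.46, -0.76, 0], "yaw": 0}, {"claw": 1, "delta_pos": [-0.6, -0.66, 0], "yaw": 0}, {"claw": 1, "delta_pos": [-0.72, -0.5, 0], "yaw": 0}, {"claw": 1, "delta_pos": [-0.81, -0.37, 0], "yaw": 0}, {"claw": 1, "delta_pos": [-0.87, -0.22, 0], "yaw": 0}, {"claw": 1, "delta_pos": [-0.89, -0.07, 0], "yaw": 0}]}}

```text
clock: 6.72
eef_pos: [478.5, -216.5, 229.4]
tcp_rot: [-3.138, 0.002, -0.001]
contact_force: [3.7, 13.0, 1.1]
opening: 0.003
grasp_force: 8.3
```

```bash
python3 -c "
from h import *
mark('d')"
cd pics; python3 -c "
import cv2,numpy as np
cv2.imwrite('d2.png',cv2.resize(np.hstack([cv2.imread('dtop.png'),cv2.imread('dside.png')]),(800,400)))"
```

```text
top 346 220 4.615384615384615
side 239 217 4.0
top ref 0 dark {} med None
  unseen [-180, -165, -150, -135, -120, -105, -90, -75, -60, -45, -30, -15, 0, 15, 30, 45, 60, 75, 90, 105, 120, 135, 150, 165]
side ref 200.33333333333334 dark {50: 1, 170: 2} med 176.13430237865023
  unseen []
```

View pics/d2.png

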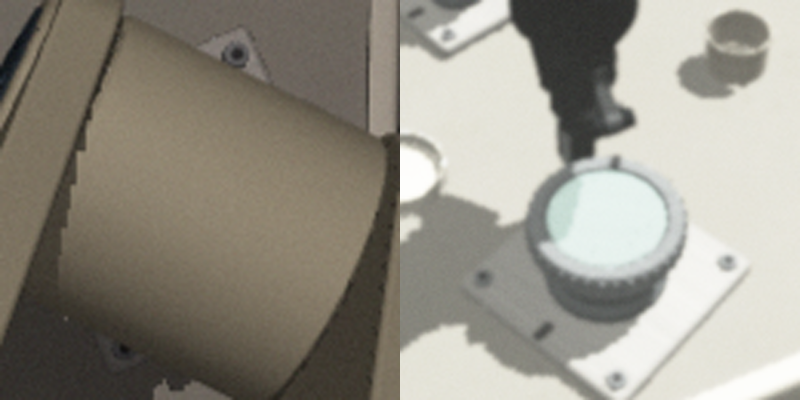

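In the side view the mark is clear at (614,161), about 56°, so the ring has turned about 210° with little slip. The side camera will do for tracking. I'll write a polar-profile detector for it and carry on.

```bash
cat >> h.py <<'E'
def polar(f,c=(469,-278)):
    a=np.arange(-180,180,1.); g=cv2.cvtColor(f["img"],cv2.COLOR_BGR2GRAY); rows=[]
    for rad in(40,42,44,46):
        P=np.c_[c[0]+rad*np.cos(np.radians(a)),c[1]+rad*np.sin(np.radians(a)),np.full(a.size,72.)]
        q=np.array([proj(f,p) for p in P],np.float32)
        rows.append(cv2.remap(g,q[:,:1],q[:,1:],cv2.INTER_LINEAR)[:,0])
    m=np.mean(rows,0); from scipy.ndimage import median_filter,uniform_filter1d as u
    e=u((m+5)/(median_filter(m,45,mode="wrap")+5),9,mode="wrap")
    o=[]
    for _ in range(3):
        i=e.argmin(); w=np.abs((a-a[i]+180)%360-180)<9; k=np.clip(1-e[w],0,None); da=((a[w]-a[i]+180)%360-180)
        o.append((round(float(a[i]+(k*da).sum()/max(k.sum(),1e-6)),1),round(float(e[i]),2))); e[np.abs((a-a[i]+180)%360-180)<20]=2
    return o
def trk(tag,names=("side",)):
    look(tag,names)
    for n in names: print(n,polar(dict(np.load(f"{tag}{n}.npz"))))
E
python3 -c "
from h import *
for t in('zside','ztop','cside','dside'): print(t,polar(dict(np.load(t+'.npz'))))
from plan import *
plan((479.4,-218.5),60,hy=11.3,R=48.2)"
```

```text
zside [(-151.2, 0.7), (-15.2, 0.99), (164.3, 0.99)]
ztop [(-155.1, 0.51), (146.5, 0.97), (110.1, 0.97)]
cside [(-27.9, 0.77), (11.4, 0.95), (-178.6, 0.99)]
dside [(54.5, 0.74), (95.2, 0.85), (178.1, 0.98)]
[np.float64(-0.9), np.float64(-0.0)] [ 470.4 -218.5]
[np.float64(-0.9), np.float64(-0.0)] [ 461.4 -218.5]
[np.float64(-0.9), np.float64(0.03)] [ 452.4 -218.8]
[np.float64(-0.88), np.float64(0.19)] [ 443.6 -220.7]
[np.float64(-0.82), np.float64(0.35)] [ 435.4 -224.2]
[np.float64(-0.76), np.float64(0.49)] [ 427.8 -229.1]
[np.float64(-0.64), np.float64(0.62)] [ 421.4 -235.3]
[np.float64(-0.52), np.float64(0.74)] [ 416.2 -242.7]
[np.float64(-0.37), np.float64(0.82)] [ 412.5 -250.9]
[np.float64(-0.22), np.float64(0.87)] [ 410.3 -259.6]
[np.float64(-0.05), np.float64(0.9)] [ 409.8 -268.6]
[np.float64(0.0), np.float64(0.9)] [ 409.8 -277.6]
[np.float64(0.0), np.float64(0.9)] [ 409.8 -286.6]
[np.float64(0.04), np.float64(0.89)] [ 410.2 -295.5]
[np.float64(0.2), np.float64(0.88)] [ 412.2 -304.3]
[np.float64(0.36), np.float64(0.83)] [ 415.8 -312.6]
[np.float64(0.5), np.float64(0.74)] [ 420.8 
[... 1645 characters left out ...]
4(0.26)] [ 439.9 -222. ]
[np.float64(-0.8), np.float64(0.42)] [ 431.9 -226.2]
[np.float64(-0.7), np.float64(0.55)] [ 424.9 -231.7]
[np.float64(-0.6), np.float64(0.68)] [ 418.9 -238.5]
[np.float64(-0.45), np.float64(0.77)] [ 414.4 -246.2]
[np.float64(-0.31), np.float64(0.84)] [ 411.3 -254.6]
[np.float64(-0.14), np.float64(0.89)] [ 409.9 -263.5]
[np.float64(-0.01), np.float64(0.9)] [ 409.8 -272.5]
[np.float64(0.0), np.float64(0.9)] [ 409.8 -281.5]
[np.float64(0.0), np.float64(0.9)] [ 409.8 -290.5]
[np.float64(0.11), np.float64(0.89)] [ 410.9 -299.4]
[np.float64(0.27), np.float64(0.86)] [ 413.6 -308. ]
[np.float64(0.42), np.float64(0.79)] [ 417.8 -315.9]
L 392.048745577293 s0 174.60335480699146
```

{"method": "apply_moves", "body": {"deltas": [{"claw": 1, "delta_pos": [-0.9, -0.02, 0], "yaw": 0}, {"claw": 1, "delta_pos": [-0.9, 0, 0], "yaw": 0}, {"claw": 1, "delta_pos": [-0.9, 0.03, 0], "yaw": 0}, {"claw": 1, "delta_pos": [-0.88, 0.19, 0], "yaw": 0}, {"claw": 1, "delta_pos": [-0.82, 0.35, 0], "yaw": 0}, {"claw": 1, "delta_pos": [-0.76, 0.49, 0], "yaw": 0}, {"claw": 1, "delta_pos": [-0.64, 0.62, 0], "yaw": 0}, {"claw": 1, "delta_pos": [-0.52, 0.74, 0], "yaw": 0}]}}

```text
clock: 7.82
eef_pos: [415.8, -242.7, 229.7]
tcp_rot: [3.141, 0.0, -0.0]
contact_force: [0.6, 0.2, 0.1]
opening: 0.003
grasp_force: 0.0
```

```bash
python3 -c "
from h import *
trk('e')"
```

```text
side 239 217 4.0
side [(125.9, 0.64), (98.9, 0.8), (164.5, 0.99)]
```

{"method": "apply_moves", "body": {"deltas": [{"claw": 1, "delta_pos": [-0.37, 0.82, 0], "yaw": 0}, {"claw": 1, "delta_pos": [-0.22, 0.87, 0], "yaw": 0}, {"claw": 1, "delta_pos": [-0.05, 0.9, 0], "yaw": 0}, {"claw": 1, "delta_pos": [0, 0.9, 0], "yaw": 0}, {"claw": 1, "delta_pos": [0, 0.9, 0], "yaw": 0}, {"claw": 1, "delta_pos": [0.04, 0.89, 0], "yaw": 0}, {"claw": 1, "delta_pos": [0.2, 0.88, 0], "yaw": 0}, {"claw": 1, "delta_pos": [0.36, 0.83, 0], "yaw": 0}]}}

```text
clock: 8.88
eef_pos: [416.0, -312.6, 229.7]
tcp_rot: [-3.142, 0.0, -0.0]
contact_force: [0.6, -1.0, 0.2]
opening: -0.001
grasp_force: 0.0
```

```bash
python3 -c "
from h import *
trk('f')"
```

```text
side 239 217 4.0
side [(-122.6, 0.94), (-163.0, 0.98), (104.2, 0.98)]
```

```bash
python3 -c "
from h import *
trk('g',('top','side'))"
cd pics; python3 -c "
import cv2,numpy as np
cv2.imwrite('g2.png',cv2.resize(np.hstack([cv2.imread('gtop.png'),cv2.imread('gside.png')]),(800,400)))"
```

```text
top 346 220 4.615384615384615
side 239 217 4.0
top [(101.3, 0.51), (-172.5, 0.95), (-18.6, 0.98)]
side [(-121.8, 0.94), (-174.7, 0.99), (100.3, 0.99)]
```

View pics/g2.png

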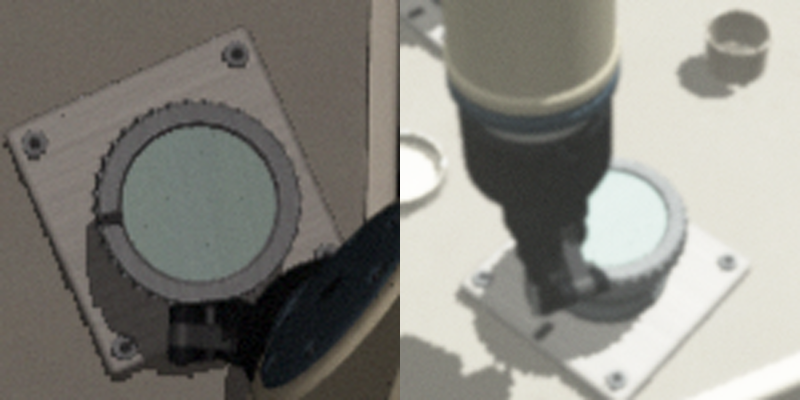

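The top half shows the mark at 101° (105,218), so the ring has turned 256°. The finger lost contact on the −x side. I'll press in here until it touches.

{"method": "apply_moves", "body": {"deltas": [{"claw": 1, "delta_pos": [0.09, -0.05, 0], "yaw": 0}, {"claw": 1, "delta_pos": [0.09, -0.05, 0], "yaw": 0}]}}

```text
clock: 9.28
eef_pos: [417.6, -310.6, 229.6]
tcp_rot: [-3.141, 0.0, -0.0]
contact_force: [-0.8, -0.5, 0.1]
opening: 0.004
grasp_force: 0.0
```

{"method": "apply_moves", "body": {"deltas": [{"claw": 1, "delta_pos": [0.09, -0.05, 0], "yaw": 0}, {"claw": 1, "delta_pos": [0, 0, 0], "yaw": 0}]}}

```text
clock: 9.52
eef_pos: [418.6, -310.3, 229.7]
tcp_rot: [-3.142, 0.0, 0.0]
contact_force: [1.1, 0.3, -0.7]
opening: 0.001
grasp_force: 0.0
```

{"method": "apply_moves", "body": {"deltas": [{"claw": 1, "delta_pos": [0.09, -0.05, 0], "yaw": 0}, {"claw": 1, "delta_pos": [0.09, -0.05, 0], "yaw": 0}]}}

```text
clock: 9.78
eef_pos: [419.6, -309.7, 229.6]
tcp_rot: [3.141, 0.002, 0.001]
contact_force: [-10.2, -7.2, 4.2]
opening: -0.003
grasp_force: 5.1
```

{"method": "apply_moves", "body": {"deltas": [{"claw": 1, "delta_pos": [0.09, -0.05, 0], "yaw": 0}, {"claw": 1, "delta_pos": [0.09, -0.05, 0], "yaw": 0}]}}

```text
clock: 10.02
eef_pos: [420.1, -309.1, 229.5]
tcp_rot: [3.141, 0.005, 0.002]
contact_force: [-18.9, -12.8, 7.7]
opening: 0.001
grasp_force: 10.1
```

Contact came about 3–4 mm deeper than the rectangle model gave. I'll refit the model with rounded finger corners and the centre at x≈471.

```bash
python3 -c "
from plan import *
plan((421.5,-309.5),48,c=(471,-278),hx=5.5,hy=8,R=51.2)" | sed 's/np.float64//g'
```

```text
[(0.37), (0.81)] [ 425.2 -317.6]
[(0.62), (0.66)] [ 431.4 -324.2]
[(0.72), (0.54)] [ 438.6 -329.6]
[(0.8), (0.4)] [ 446.6 -333.6]
[(0.86), (0.26)] [ 455.2 -336.2]
[(0.9), (0.1)] [ 464.2 -337.2]
[(0.9), (-0.0)] [ 473.2 -337.2]
[(0.9), (-0.03)] [ 482.2 -336.9]
[(0.88), (-0.18)] [ 491.  -335.1]
[(0.83), (-0.33)] [ 499.3 -331.8]
[(0.77), (-0.47)] [ 507.  -327.1]
[(0.67), (-0.59)] [ 513.7 -321.2]
[(0.56), (-0.71)] [ 519.3 -314.1]
[(0.43), (-0.79)] [ 523.6 -306.2]
[(0.28), (-0.86)] [ 526.4 -297.6]
[(0.12), (-0.88)] [ 527.6 -288.8]
[(0.01), (-0.9)] [ 527.7 -279.8]
[(0.0), (-0.9)] [ 527.7 -270.8]
[(-0.07), (-0.9)] [ 527.  -261.8]
[(-0.22), (-0.87)] [ 524.8 -253.1]
[(-0.37), (-0.82)] [ 521.1 -244.9]
[(-0.51), (-0.74)] [ 516.  -237.5]
[(-0.63), (-0.64)] [ 509.7 -231.1]
[(-0.73), (-0.53)] [ 502.4 -225.8]
[(-0.81), (-0.38)] [ 494.3 -222. ]
[(-0.87), (-0.24)] [ 485.6 -219.6]
[(-0.89), (-0.08)] [ 476.7 -218.8]
[(-0.9), (0.0)] [ 467.7 -218.8]
[(-0.9), (0.05)] [ 458.7 -219.3]
[(-0.88), (0.19)] [ 449.9 -221.2]
[(-0.83), (0.35)] [ 441.6 -224.7]
[(-0.75), (0.49)] [ 434.1 -229.6]
[(-0.66), (0.61)] [ 427.5 -235.7]
[(-0.54), (0.72)] [ 422.1 -242.9]
[(-0.41), (0.8)] [ 418.  -250.9]
[(-0.26), (0.86)] [ 415.4 -259.5]
[(-0.11), (0.89)] [ 414.3 -268.4]
[(0.0), (0.9)] [ 414.3 -277.4]
[(0.0), (0.9)] [ 414.3 -286.4]
[(0.09), (0.89)] [ 415.2 -295.3]
[(0.24), (0.87)] [ 417.6 -304. ]
[(0.39), (0.81)] [ 421.5 -312.1]
[(0.52), (0.73)] [ 426.7 -319.4]
[(0.64), (0.63)] [ 433.1 -325.7]
[(0.75), (0.5)] [ 440.6 -330.7]
[(0.82), (0.37)] [ 448.8 -334.4]
[(0.87), (0.22)] [ 457.5 -336.6]
[(0.9), (0.06)] [ 466.5 -337.2]
L 375.69825256343097 s0 309.37092915513335
```

{"method": "apply_moves", "body": {"deltas": [{"claw": 1, "delta_pos": [0.31, 0.87, 0], "yaw": 0}, {"claw": 1, "delta_pos": [0.62, 0.66, 0], "yaw": 0}, {"claw": 1, "delta_pos": [0.72, 0.54, 0], "yaw": 0}, {"claw": 1, "delta_pos": [0.8, 0.4, 0], "yaw": 0}, {"claw": 1, "delta_pos": [0.86, 0.26, 0], "yaw": 0}, {"claw": 1, "delta_pos": [0.9, 0.1, 0], "yaw": 0}, {"claw": 1, "delta_pos": [0.9, 0, 0], "yaw": 0}, {"claw": 1, "delta_pos": [0.9, -0.03, 0], "yaw": 0}]}}

```text
clock: 11.02
eef_pos: [482.8, -337.7, 229.9]
tcp_rot: [3.139, -0.001, 0.0]
contact_force: [-0.6, -5.2, -0.8]
opening: 0.0
grasp_force: 2.2
```

```bash
python3 -c "
from h import *
trk('i',('top','side'))"
```

```text
top 346 220 4.615384615384615
side 239 217 4.0
top [(-89.3, 0.42), (-63.5, 0.58), (-170.8, 0.62)]
side [(-164.8, 0.79), (163.4, 0.99), (-10.2, 0.99)]
```

{"method": "apply_moves", "body": {"deltas": [{"claw": 1, "delta_pos": [0.88, -0.18, 0], "yaw": 0}, {"claw": 1, "delta_pos": [0.83, -0.33, 0], "yaw": 0}, {"claw": 1, "delta_pos": [0.77, -0.47, 0], "yaw": 0}, {"claw": 1, "delta_pos": [0.67, -0.59, 0], "yaw": 0}, {"claw": 1, "delta_pos": [0.56, -0.71, 0], "yaw": 0}, {"claw": 1, "delta_pos": [0.43, -0.79, 0], "yaw": 0}, {"claw": 1, "delta_pos": [0.28, -0.86, 0], "yaw": 0}, {"claw": 1, "delta_pos": [0.12, -0.88, 0], "yaw": 0}]}}

```text
clock: 12.12
eef_pos: [529.3, -288.1, 230.1]
tcp_rot: [3.14, -0.005, -0.0]
contact_force: [10.9, -3.2, -5.2]
opening: 0.001
grasp_force: 5.3
```

```bash
python3 -c "
from h import *
trk('j',('top','side'))"
```

```text
top 346 220 4.615384615384615
side 239 217 4.0
top [(-87.4, 0.55), (-157.9, 0.95), (-134.2, 0.98)]
side [(-85.0, 0.79), (-177.5, 0.98), (-17.5, 0.99)]
```

Both cameras put the mark at about −86°, so the ring has turned about 429°. Continuing.

{"method": "apply_moves", "body": {"deltas": [{"claw": 1, "delta_pos": [0.03, -0.9, 0], "yaw": 0}, {"claw": 1, "delta_pos": [0.02, -0.9, 0], "yaw": 0}, {"claw": 1, "delta_pos": [-0.05, -0.9, 0], "yaw": 0}, {"claw": 1, "delta_pos": [-0.22, -0.87, 0], "yaw": 0}, {"claw": 1, "delta_pos": [-0.37, -0.82, 0], "yaw": 0}, {"claw": 1, "delta_pos": [-0.51, -0.74, 0], "yaw": 0}, {"claw": 1, "delta_pos": [-0.63, -0.64, 0], "yaw": 0}, {"claw": 1, "delta_pos": [-0.73, -0.53, 0], "yaw": 0}]}}

```text
clock: 13.22
eef_pos: [502.9, -224.3, 229.6]
tcp_rot: [-3.14, -0.001, -0.001]
contact_force: [7.2, 6.5, 0.3]
opening: 0.0
grasp_force: 4.4
```

```bash
python3 -c "
from h import *
trk('k',('top','side'))"
```

```text
top 346 220 4.615384615384615
side 239 217 4.0
top [(-160.1, 0.8), (152.7, 0.98), (119.9, 0.99)]
side [(-2.7, 0.67), (62.3, 0.71), (160.2, 0.85)]
```

{"method": "apply_moves", "body": {"deltas": [{"claw": 1, "delta_pos": [-0.82, -0.38, 0], "yaw": 0}, {"claw": 1, "delta_pos": [-0.88, -0.24, 0], "yaw": 0}, {"claw": 1, "delta_pos": [-0.9, -0.08, 0], "yaw": 0}, {"claw": 1, "delta_pos": [-0.9, 0, 0], "yaw": 0}, {"claw": 1, "delta_pos": [-0.88, 0.05, 0], "yaw": 0}, {"claw": 1, "delta_pos": [-0.86, 0.19, 0], "yaw": 0}]}}

```text
clock: 14.08
eef_pos: [448.3, -219.0, 228.9]
tcp_rot: [-3.138, 0.005, -0.001]
contact_force: [-1.4, 6.7, 2.6]
opening: -0.002
grasp_force: 3.5
```

```bash
python3 -c "
from h import *
trk('l',('top','side'))"
```

```text
top 346 220 4.615384615384615
side 239 217 4.0
top [(-84.1, 0.93), (56.9, 0.94), (30.9, 0.95)]
side [(65.1, 0.71), (115.7, 0.88), (154.9, 0.94)]
```

{"method": "apply_moves", "body": {"deltas": [{"claw": 1, "delta_pos": [-0.82, 0.36, 0], "yaw": 0}, {"claw": 1, "delta_pos": [-0.73, 0.5, 0], "yaw": 0}, {"claw": 1, "delta_pos": [-0.63, 0.62, 0], "yaw": 0}, {"claw": 1, "delta_pos": [-0.51, 0.72, 0], "yaw": 0}, {"claw": 1, "delta_pos": [-0.39, 0.8, 0], "yaw": 0}, {"claw": 1, "delta_pos": [-0.24, 0.86, 0], "yaw": 0}]}}

```text
clock: 14.92
eef_pos: [414.1, -258.0, 228.3]
tcp_rot: [-3.137, 0.008, -0.0]
contact_force: [-9.3, 4.9, 2.3]
opening: 0.001
grasp_force: 4.1
```

```bash
python3 -c "
from h import *
trk('m',('top','side'))"
```

```text
top 346 220 4.615384615384615
side 239 217 4.0
top [(149.1, 0.55), (125.9, 0.69), (-177.7, 0.7)]
side [(163.5, 0.72), (137.3, 0.92), (-17.9, 0.99)]
```

{"method": "apply_moves", "body": {"deltas": [{"claw": 1, "delta_pos": [-0.13, 0.88, 0], "yaw": 0}, {"claw": 1, "delta_pos": [-0.02, 0.9, 0], "yaw": 0}, {"claw": 1, "delta_pos": [0, 0.9, 0], "yaw": 0}, {"claw": 1, "delta_pos": [0.09, 0.89, 0], "yaw": 0}]}}

```text
clock: 15.52
eef_pos: [413.9, -294.4, 228.5]
tcp_rot: [-3.138, 0.007, 0.0]
contact_force: [-6.7, -0.8, -1.9]
opening: -0.003
grasp_force: 3.2
```

```bash
python3 -c "
from h import *
trk('n',('top','side'))"
cd pics; python3 -c "
import cv2,numpy as np
cv2.imwrite('n2.png',cv2.resize(np.hstack([cv2.imread('ntop.png'),cv2.imread('nside.png')]),(800,400)))"
```

```text
top 346 220 4.615384615384615
side 239 217 4.0
top [(172.7, 0.51), (-149.9, 0.53), (117.2, 0.97)]
side [(-134.7, 0.72), (170.3, 0.98), (111.2, 0.98)]
```

View pics/n2.png

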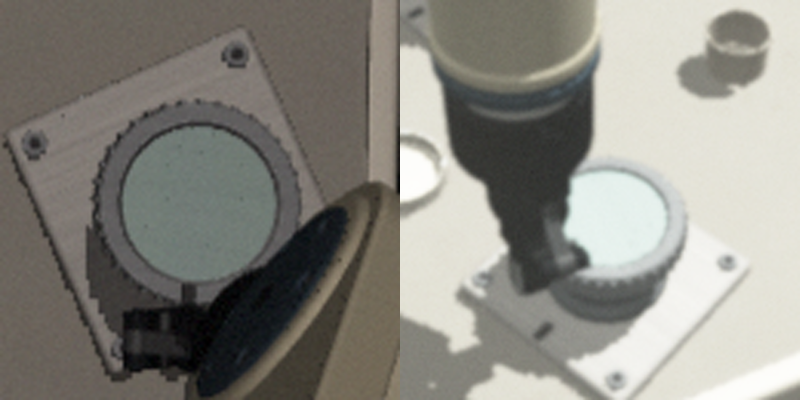

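The top half shows the mark at (190,292), about 173°, so 32° is left. I'll push about 24°, back straight off and measure.

{"method": "apply_moves", "body": {"deltas": [{"claw": 1, "delta_pos": [0.12, 0.44, 0], "yaw": 0}, {"claw": 1, "delta_pos": [0.13, 0.43, 0], "yaw": 0}, {"claw": 1, "delta_pos": [0.2, 0.41, 0], "yaw": 0}, {"claw": 1, "delta_pos": [0.2, 0.4, 0], "yaw": 0}, {"claw": 1, "delta_pos": [0, 0, 0], "yaw": 0}, {"claw": 1, "delta_pos": [-0.8, 0.5, 0], "yaw": 0}, {"claw": 1, "delta_pos": [-2.4, 1.5, 0], "yaw": 0}, {"claw": 1, "delta_pos": [-3, 2, 0], "yaw": 0}]}}

```text
clock: 16.62
eef_pos: [360.7, -352.2, 229.9]
tcp_rot: [3.141, -0.001, 0.001]
contact_force: [0.6, 0.2, -0.1]
opening: -0.003
grasp_force: 0.0
```

```bash
python3 -c "
from h import *
trk('o',('top','side'))"
```

```text
top 346 220 4.615384615384615
side 239 217 4.0
top [(-162.6, 0.51), (-63.9, 0.97), (138.3, 0.98)]
side [(-158.6, 0.69), (161.9, 0.91), (100.7, 0.99)]
```

Top reads −162.6 against −155.1 at the start, and side reads −158.6 against −151.2, so 7.5° (6.5 mm) is left. I'll re-engage on the −y flat, push +x 6.5 mm and back off.

{"method": "apply_moves", "body": {"deltas": [{"claw": 1, "delta_pos": [5.3, 0, 0], "yaw": 0}, {"claw": 1, "delta_pos": [5.3, 0, 0], "yaw": 0}, {"claw": 1, "delta_pos": [0, 0, 0], "yaw": 0}, {"claw": 1, "delta_pos": [0, -0.6, 0], "yaw": 0}, {"claw": 1, "delta_pos": [0, -0.5, 0], "yaw": 0}, {"claw": 1, "delta_pos": [0, -0.2, 0], "yaw": 0}, {"claw": 1, "delta_pos": [0, -0.2, 0], "yaw": 0}, {"claw": 1, "delta_pos": [0, 0, 0], "yaw": 0}]}}

```text
clock: 17.73
eef_pos: [467.1, -338.2, 230.1]
tcp_rot: [3.138, -0.001, -0.0]
contact_force: [-1.5, -9.0, -1.5]
opening: -0.001
grasp_force: 3.8
```

{"method": "apply_moves", "body": {"deltas": [{"claw": 1, "delta_pos": [0.2, 0, 0], "yaw": 0}, {"claw": 1, "delta_pos": [0.2, 0, 0], "yaw": 0}, {"claw": 1, "delta_pos": [0.25, 0, 0], "yaw": 0}, {"claw": 1, "delta_pos": [0, 0, 0], "yaw": 0}, {"claw": 1, "delta_pos": [0, 0.5, 0], "yaw": 0}, {"claw": 1, "delta_pos": [0, 3, 0], "yaw": 0}, {"claw": 1, "delta_pos": [0, 4, 0], "yaw": 0}, {"claw": 1, "delta_pos": [0, 0, 0], "yaw": 0}]}}

```text
clock: 18.73
eef_pos: [473.5, -414.0, 229.9]
tcp_rot: [3.141, -0.001, -0.003]
contact_force: [-0.5, 0.1, -0.3]
opening: -0.0
grasp_force: 0.0
```

```bash
python3 -c "
from h import *
trk('p',('top','side'))"
```

```text
top 346 220 4.615384615384615
side 239 217 4.0
top [(-153.4, 0.55), (148.1, 0.98), (112.0, 0.98)]
side [(-149.7, 0.71), (-56.1, 0.88), (18.5, 0.97)]
```

The mark is within 1.6° of its starting angle on both cameras, about 1 mm at the mark. One last look at everything before handing in.

```bash
python3 -c "
from h import *
a=dict(np.load('top0.npz')); b=dict(np.load('ptop.npz'))
print('narrow mark',polar(a,(473,25))[0],polar(b,(473,25))[0])
for n,(u,v) in dict(cap=(314,346),cup=(315,169),wt=(211,135),narrow=(203,279)).items():
    t=a['img'][v-22:v+22,u-22:u+22]; s=b['img'][v-32:v+32,u-32:u+32]; q=cv2.minMaxLoc(cv2.matchTemplate(s,t,cv2.TM_CCOEFF_NORMED)); print(n,round(q[1],3),q[3])
cv2.imwrite('pics/fin.png',b['img'])"
```

```text
narrow mark (-149.2, 0.49) (-149.3, 0.49)
cap 0.997 (10, 10)
cup 0.995 (10, 10)
wt 0.993 (10, 10)
narrow 0.994 (10, 10)
```

View pics/ptop.png

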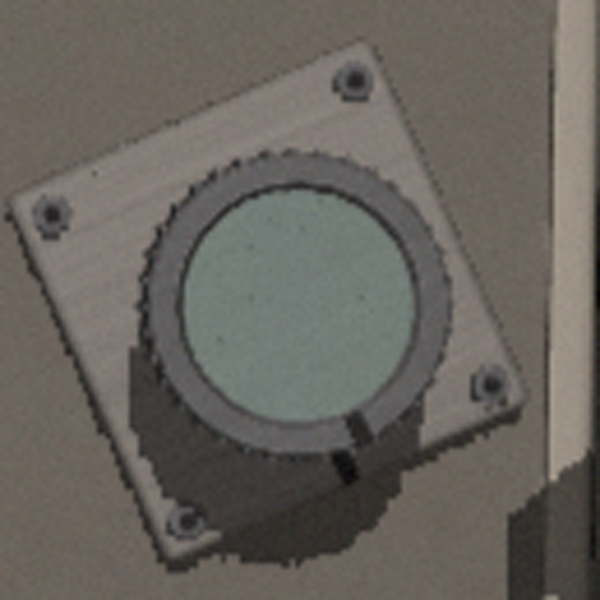

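The mark (358,428) is over the pointer (345,466), the finger is clear, and the bystanders and narrow ring haven't moved. The tracked angles add up to two turns: 127, 209, 256, 350, 429, 512, 580, 688, then about 721°.

```bash
python3 -c "
from rig import r
print(r.sign_off())"
```

```text
the job is handed in; nothing more can be done
None
```

I rolled the wider ring two full turns anticlockwise, and its mark is back over the pointer to within about 2°; the finger is clear, the narrow ring is still tight and nothing else moved, and I handed the job in at about 19 s.

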